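# Hang the grill basket inside the cupboard door

### The job

Swing the little counter cupboard's door wide open by its handle, about square to the cupboard. Then hang the steel grill basket by its top bar on the two hooks inside the door, upright with the bar across both hooks, and leave it hanging there with the door open. Don't shift the other things on the counter.

Things in the scene. Friction and masses are not known exactly. Their poses are not given: they have to be found in the camera images.
- cabinet: Fixed pale wooden counter cupboard, 200 mm deep (x), 240 mm wide (y), 200 mm high; flat top at height 200 mm. Origin: middle of its front lower edge, in the front plane (x = 0) against which the door shuts. Its front (door side) looks along its own -x, towards the robot; the body spans x = 0 to 200 mm.
- door (a joint): Cupboard door angle about its upright hinge on the robot's left (+y) edge, rad: 0 shut, grows as it opens towards the robot (clockwise from above), stop at 1.9. Starts 0 to 0.06. No latch; friction (about 1.5 N at the handle) holds the door where it is left. Panel 220 mm wide, 16 mm thick, from height 18 to 194 mm.
- door_hinge (a point): Point on the hinge axis, at the door's lower edge (height 18 mm), in the plane of its inner face. Axes turn with the door: x square to the panel, out of its INNER face (into the cupboard when shut); y along the panel from free edge to hinge: the panel spans y = 0 to -220 mm, x = -16 to 0 mm; z up.
- handle: Handle on the door's outer face by its free edge: upright round steel bar 10 mm thick, axis 40 mm out from that face. Origin: on the bar's axis at height 176 mm, where to pinch from above; bar ends 10 mm above and 91 mm below it; upper of two stand-offs 40 mm below it. The bar is a sleeve that can turn on itself. From the hinge x = -56, y = -195 mm in the door's axes.
- hooks (a point): Midway between two steel hooks on the door's inner face, at the height of their rods' tops (160 mm), 42 mm out from that face; from the hinge x = 42, y = -110. Axes as door_hinge. Level rods 8 mm thick at y = +38 and -38 mm from here reach 78 mm out from the face, with turned-up tips 18 mm above the rod tops. The bar may rest anywhere between panel and tips.
- basket: Loose steel wire grill basket, 64 (x) by 138 (y) mm, box 50 mm high, rigid arched handle: uprights at y = +64 and -64 mm, level bar between. Origin: centre of underside, z up. 0.15 to 0.31 kg. Stands on the counter to the robot's right. To hang: bring it in from in front of the hooks, bar above the tips and rim below the rods, then lower.
- basket_bar (a point): Middle of the basket's bar, on its axis, 125 mm above the basket's underside (75 mm above its rim). The bar is round, 9 mm thick, 119 mm clear between the uprights, along y of the basket.
- mortar: Bystander: black stone mortar, round bowl, 100 mm across, 70 mm high. Origin: centre of underside.
- ramekin: Bystander: white ceramic ramekin, 80 mm across, 45 mm high. Origin: centre of underside.
- spatula: Bystander: bamboo spatula, 280 mm long, lying along its x.
- bottle: Bystander: empty clear plastic bottle, 64 mm across, 200 mm high, light. Origin: centre of underside.
- mill: Bystander: dark wooden pepper mill, 54 mm across, 163 mm high. Origin: centre of underside.
- jar: Bystander: glass jar with steel lid, 70 mm across, 100 mm high. Origin: centre of underside.
Things that resemble listed ones, but are neither listed nor needed, are in the scene too. Several things look just like the basket: the one meant starts farthest to the robot's right.

How it is judged:
On the way, in this order (a step that is already met when the one before it is completed fails the run):
1. the door is pulled at least 0.3 rad open with the fingers on its handle (value of joint door above 0.3 rad and contact force between the fingers and handle above 0.3 N), for 0.06 s.
2. the door is wide open (more than 1.2 rad) (value of joint door above 1.2 rad), for 0.2 s.
At the end, for the whole second after the job is handed in: Door open more than 1.2 rad. Basket hanging at rest on both hooks: bar on the rods (axis -3 to 12 mm from their tops), between panel and tips, within 24 mm of centred, within 0.3 rad of parallel to the panel; basket tilted less than 0.35 rad (value of joint door above 1.2 rad and z of basket_bar in the frame of hooks between -0.003 and 0.012 m and y of basket_bar in the frame of hooks between -0.024 and 0.024 m and x of basket_bar in the frame of hooks between -0.04 and 0.03 m and angle between the y axis of basket_bar and the y axis of hooks, either way round below 0.3 rad and angle between basket's own z axis and vertical below 0.35 rad and contact force between basket and cabinet above 0.5 N and linear speed of basket below 0.05 m/s and angular speed of basket below 0.5 rad/s); the robot touches nothing.
It fails at once if a bystander is shifted more than 50 mm (distance of any of mortar, ramekin, spatula, bottle, mill, jar from where it was at the start of the episode above 0.05 m).
It also fails if it takes over 69 s, if anything falls off the work surface, if the arm or the gripper's body presses on something with over 40 N, if the wrist force passes 120 N, or if a joint passes its speed limit or range.

### The arm

A 7-joint arm with a two-finger parallel gripper is mounted at the origin on the work surface. World frame = base frame: x ahead of the robot, y to its left, z up, the work surface at z = 0. Lengths are in m, angles in rad, forces in N, time in s.
With the tool pointing down it reaches from about 0.425 to 0.875 m from the base axis. Payload 8.4 kg.
Tool frame: the origin (TCP) lies at the very end of the fingers, on their centre line; the grasp point (between the pads) lies 19 mm behind it; z points along the fingers, y is the line along which they close (so a half turn about z gives the same grasp; the last joint's range is limited). The gripper opens to 87 mm and grips with 3 to 60 N. Pads are 19 mm wide; open, the fingers measure 117 mm over their backs; the gripper's body (75 mm by 190 mm) begins 51 mm behind the grasp point.
Start: joints at [1.203, 0.333, 0.04, 1.465, -0.013, 1.343, -0.059], TCP at [0.173, -0.627, 0.223] pointing down, gripper open.
Joint ranges: [-2.58, 2.58], [-0.38, 2.09], [-1.3, 1.39], [0.25, 2.4], [-1.5, 4.64], [0.08, 2.09], [-2.65, 2.65]. Speed limits (rad/s): [2.22, 2.22, 2.79, 2.79, 3.14, 3.14, 3.14].

### API

Orientations are given as a 3x3 rotation matrix whose columns are the frame's x, y, z axes.
In Python, from bench import readout, grab_frame, close_job gives the robot as it stands. The module is installed in compiled form; this text tells all that it offers.
- The arm moves only by the tool servo_tool, never from a script. Its argument "targets" is one flat list of numbers, 6 for each row, row after row: the shift along the world's x, y, z in units of 0.5 m (1.0 is 0.5 m), then the turn, a rotation vector about the world's x, y, z in units of 180 degrees (1.0 is 180 degrees). In form: [dx, dy, dz, wx, wy, wz, dx, dy, dz, wx, wy, wz, ...]. A call has 1 to 10 rows; each row is the pose to reach, as a shift and turn from the pose commanded when the call began, turning the shorter way round; what a row does not reach only later rows make up. A row lasts 1/10 s, in which the tool goes at most 50 mm and 8.59 degrees, less where a joint would pass 70% of its speed; a pose out of reach is approached as far as the arm can. A call with a number of a shift or a turn outside -1 to 1 is refused whole. A call with a gripper value outside its range is refused whole. "jaw" is the opening, from 0 (shut) to 1 (fully open), set as the call begins (left out, the last holds). The fingers move at their own pace and stop on an object; "grip_force" is the grip in N (left out, the last holds). Time passes only in rows, so rows that repeat a pose let the fingers close. It gives the time, the measured TCP pose, the force, the opening and the grip force at its end, in the units of the state.
- readout.read_state(): the state, without advancing time (a new reading comes with each control period).
- grab_frame(name): name is "scene" or "top" or "wrist"; returns a dict with "image" (480x640x3 uint8, red, green, blue), "intrinsics" (3x3 intrinsics, pixels), "world_from_camera" (4x4, takes a point from camera to world coordinates). Camera axes: x right, y up, looking along -z (the intrinsics and any distortion apply to the point x, -y, -z); pixel columns grow to the right and rows downward; lengths in m; the calibration is good to about 2 mm. A picture is of the moment at which its call begins. There is no depth.
- close_job(): hands the job in; it is judged then, once.
The state is a dict: "t": time; "joint_positions": joint angles; "joint_vel": joint speeds; "joint_efforts": joint torques, N m; "ee_pos": TCP position; "orientation": TCP orientation; "wrist_force": force on the tool from outside, world axes, zero at the start; "moment": the same for the moment, N m; "grip_width": finger opening in m; "gripper_force": force on a finger pad.
Only numpy, scipy, OpenCV 4.12 (cv2) and the standard library are available. Lean on these libraries where they do the work, as an engineer would, in place of code of your own. Each camera call takes 0.05 s, during which the arm holds its last target. There are 200 camera calls.

## Working session

There is one attempt and no reset: what is moved stays moved. The work goes in short steps, Python scripts to look and compute and a tool call to move; the robot and the scene stay as the last step left them, time stands still between calls to the robot, and variables do not carry over. Pictures are saved under pics/ and viewed, at most 10 in all, crops included, and the job is handed in when it is done.

Besides the shell and the picture viewer there is one more tool, called as a command line: name --argument value ..., lists and objects as JSON in quotes. servo_tool: Moves the arm, as the interface text tells. Its arguments: {"type":"object","properties":{"targets":{"type":"array","items":{"type":"number","minimum":-1,"maximum":1}},"jaw":{"type":"number"},"grip_force":{"type":"number"}},"required":["targets"]}

```bash
mkdir -p pics; cat > h.py <<'E'
import numpy as np, cv2
from bench import readout, grab_frame, close_job
def snap(n,fn=None):
    f=grab_frame(n)
    if fn: cv2.imwrite('pics/'+fn,f['image'][:,:,::-1])
    np.savez('last_%s.npz'%n,K=f['intrinsics'],T=f['world_from_camera'],im=f['image'])
    return f
def load(n):
    d=np.load('last_%s.npz'%n); return dict(intrinsics=d['K'],world_from_camera=d['T'],image=d['im'])
def ray(f,u,v):
    K=f['intrinsics'];T=f['world_from_camera']
    p=np.linalg.solve(K,[u,v,1.]); d=T[:3,:3]@np.array([p[0],-p[1],-p[2]])
    return T[:3,3],d/np.linalg.norm(d)
def onz(f,u,v,z):
    o,d=ray(f,u,v); return o+d*(z-o[2])/d[2]
def proj(f,P):
    K=f['intrinsics'];T=f['world_from_camera']
    c=T[:3,:3].T@(np.array(P)-T[:3,3]); q=K@np.array([c[0],-c[1],-c[2]]); return q[:2]/q[2]
def tri(f1,a,f2,b):
    o1,d1=ray(f1,*a);o2,d2=ray(f2,*b)
    s=np.linalg.lstsq(np.c_[d1,-d2],o2-o1,rcond=None)[0]
    p,q=o1+d1*s[0],o2+d2*s[1]; return (p+q)/2,np.linalg.norm(p-q)
E
python3 - <<'E'
from h import *
for n in('scene','top'):
    f=snap(n,n+'0.png'); print(n,np.round(f['world_from_camera'],3).tolist(),f['intrinsics'].tolist(),f.keys())
s=readout.read_state();print(s)
E
```

```text
scene [[-0.033, -0.796, 0.604, 1.318], [0.999, -0.024, 0.023, 0.047], [-0.004, 0.605, 0.796, 1.13], [0.0, 0.0, 0.0, 1.0]] [[577.8604675923153, 0.0, 317.70834114742365], [0.0, 577.8604675923153, 247.42801470363514], [0.0, 0.0, 1.0]] dict_keys(['image', 'intrinsics', 'world_from_camera'])
top [[0.016, 0.988, -0.152, 0.372], [-1.0, 0.014, -0.011, 0.038], [-0.008, 0.153, 0.988, 1.283], [0.0, 0.0, 0.0, 1.0]] [[457.5407874525642, 0.0, 325.57929351770395], [0.0, 457.5407874525642, 248.48362159672988], [0.0, 0.0, 1.0]] dict_keys(['image', 'intrinsics', 'world_from_camera'])
{'t': 0.1, 'joint_positions': array([ 1.20278655,  0.33385768,  0.03986237,  1.46622547, -0.01341243,
        1.34328121, -0.05848429]), 'joint_vel': array([ 0.00117972, -0.00214899,  0.00062005, -0.0027879 ,  0.00141583,
        0.00049395, -0.00043362]), 'joint_efforts': array([ 3.80667538e-03, -6.57812476e+01,  1.33936297e+00, -4.04702568e+01,
       -5.99397509e-02,  4.10030968e-02, -6.70706967e-06]), 'ee_pos': array([ 0.17249737, -0.62623657,  0.22171591]), 'orientation': array([[ 9.64085786e-01,  2.65590598e-01, -4.81485882e-04],
       [ 2.65591021e-01, -9.64084734e-01,  1.42681754e-03],
       [-8.52438641e-05, -1.50345284e-03, -9.99998866e-01]]), 'wrist_force': array([0.25981742, 0.25323161, 0.40954577]), 'moment': array([ 0.01056927, -0.02835224,  0.00886072]), 'gripper_force': 0.0, 'grip_width': 0.0871541733299819}
```

View pics/top0.png

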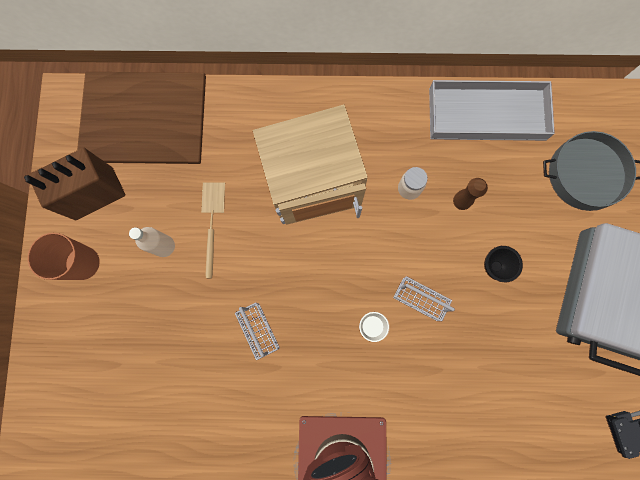

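View pics/scene0.png

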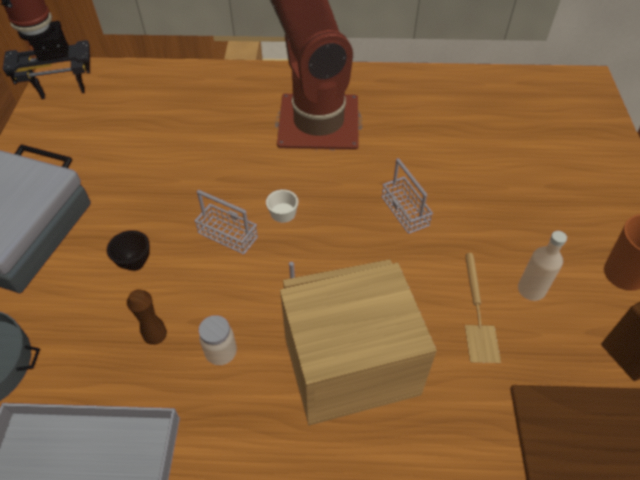

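The top view shows the cupboard (top corners near (254,130), (345,105), (367,180), (275,208)), the handle near (357,206) and the target basket (rightmost) near (423,299). The ramekin is at (374,327), the jar at (413,183). In the scene view the same basket is near (226,222) and the handle tip near (292,268). Next I zoom in.

```bash
python3 - <<'E'
from h import *
t=load('top')['image'];s=load('scene')['image']
def c(im,x,y,w,h,k): return cv2.resize(im[y:y+h,x:x+w],None,fx=k,fy=k,interpolation=cv2.INTER_CUBIC)
a=c(t,268,170,100,60,4);b=c(t,380,265,100,75,4)
d=c(s,270,255,100,60,4);e=c(s,180,180,100,75,4)
im=np.vstack([np.hstack([a,d]),np.hstack([b,e])])
cv2.imwrite('pics/c1.png',im[:,:,::-1])
f=load('top')
for p in [(254,130),(345,105),(367,180),(275,208)]: print(onz(f,*p,.2).round(3))
for p in [(357,206)]: print('handle',onz(f,*p,.186).round(3))
E
```

```text
[0.836 0.233 0.2  ]
[0.905 0.006 0.2  ]
[ 0.711 -0.05   0.2  ]
[0.637 0.174 0.2  ]
handle [ 0.648 -0.026  0.186]
```

View pics/c1.png

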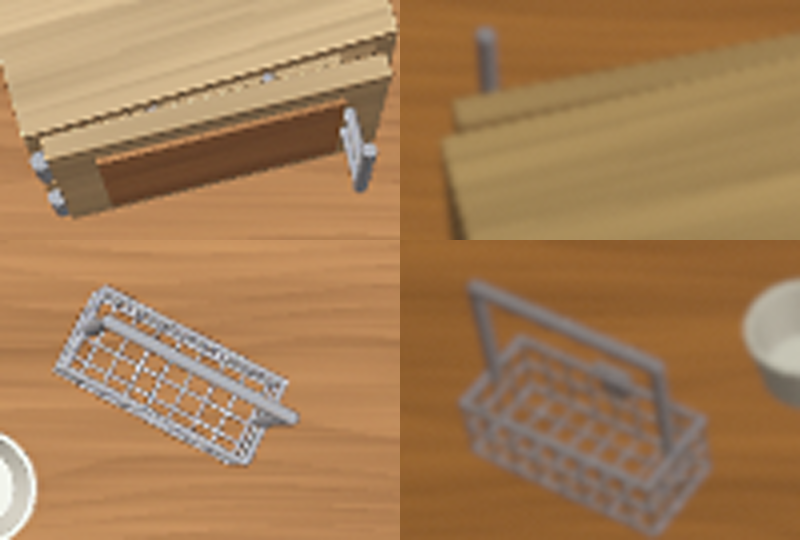

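The crops show the handle top at top-view (360.5,207) and scene (291.3,262.5). The bar ends are at top (406.3,285.5) and (453.3,309.5), and scene (244.5,211.5) and (198.8,191.8).

```bash
python3 - <<'E'
from h import *
t=load('top');s=load('scene')
h,e=tri(t,(360.5,207),s,(291.3,262.5));print('handle',h.round(4),e, 'onz',onz(t,360.5,207,.186).round(3),onz(s,291.3,262.5,.186).round(3))
A,e=tri(t,(406.3,285.5),s,(244.5,211.5));print('A',A.round(4),e)
B,e=tri(t,(453.3,309.5),s,(198.8,191.8));print('B',B.round(4),e)
# door panel top edge front-face/hinge corners in top view, z=.194 ; cabinet top front corners z=.2
for nm,p,z in [('cabL',(268+24/4,170+138/4),.2),('cabR',(268+395/4,170+32/4),.2),('doorL_out',(268+45/4,170+157/4),.194),('doorR_out',(268+391/4,170+76/4),.194)]:
    print(nm,onz(t,*p,z).round(4))
c=[onz(t,*p,.2)[:2] for p in [(254,130),(345,105),(367,178),(274,204.5)]]
th=[np.arctan2(*(c[1]-c[2])[::-1]),np.arctan2(*(c[0]-c[3])[::-1]),np.arctan2(-(c[0]-c[1])[0],(c[0]-c[1])[1]),np.arctan2(-(c[3]-c[2])[0],(c[3]-c[2])[1])]
print(np.round(th,3),[np.linalg.norm(c[i]-c[i-1]).round(3) for i in range(4)],(c[2]+c[3])/2)
E
```

```text
handle [ 0.6449 -0.0334  0.1903] 0.00249979594408 onz [ 0.646 -0.035  0.186] [ 0.642 -0.032  0.186]
A [ 0.4592 -0.1541  0.1271] 0.0017286283208456043
B [ 0.401  -0.2695  0.1269] 0.00388151912263895
cabL [0.6459 0.1763 0.2   ]
cabR [ 0.7157 -0.049   0.2   ]
doorL_out [0.6357 0.1639 0.194 ]
doorR_out [ 0.6896 -0.0471  0.194 ]
[0.285 0.287 0.296 0.299] [np.float64(0.198), np.float64(0.237), np.float64(0.198), np.float64(0.236)] [0.68082125 0.06336151]
```

servo_tool --targets '[0.1,0.12,0.1,0,0,0,0.2,0.24,0.12,0,0,0,0.3,0.36,0.12,0,0,0,0.4,0.48,0.12,0,0,0,0.47,0.59,0.12,0,0,0,0.47,0.59,0.12,0,0,0,0.47,0.59,0.12,0,0,0,0.47,0.59,0.12,0,0,0,0.47,0.59,0.12,0,0,0,0.47,0.59,0.12,0,0,0]' --jaw 0.5

```text
t: 1.1
ee_pos: [0.4078, -0.3311, 0.2823]
orientation: [[0.964, 0.267, -0.001], [0.267, -0.964, -0.0], [-0.0, -0.0, -1.0]]
wrist_force: [0.3, -1.0, 0.2]
grip_width: 0.0436
gripper_force: 0.0
```

servo_tool --targets '[0.47,0.59,0,0,0,0,0.47,0.59,0,0,0,0,0.47,0.59,0,0,0,0,0.47,0.59,0,0,0,0,0.474,0.594,0,0,0,0,0.474,0.594,0,0,0,0,0.474,0.594,0,0,0,0,0.474,0.594,0,0,0,0,0.474,0.594,0,0,0,0,0.474,0.594,0,0,0,0]'

```text
t: 2.1
ee_pos: [0.6446, -0.0361, 0.2815]
orientation: [[0.964, 0.265, -0.002], [0.265, -0.964, -0.0], [-0.002, -0.0, -1.0]]
wrist_force: [0.5, 0.3, -0.9]
grip_width: 0.0435
gripper_force: 0.0
```

```bash
python3 - <<'E'
from h import *
f=snap('wrist','w1.png');s=readout.read_state();print(s['ee_pos'].round(4),s['joint_positions'].round(2))
for z in(.186,): print(proj(f,[.645,-.034,z]),proj(f,s['ee_pos']))
E
```

```text
[ 0.6443 -0.0371  0.2819] [ 0.34  0.34 -0.47  1.36  0.15  1.47 -1.43]
[309.16403315 236.14834784] [313.22596257 292.09193598]
```

View pics/w1.png

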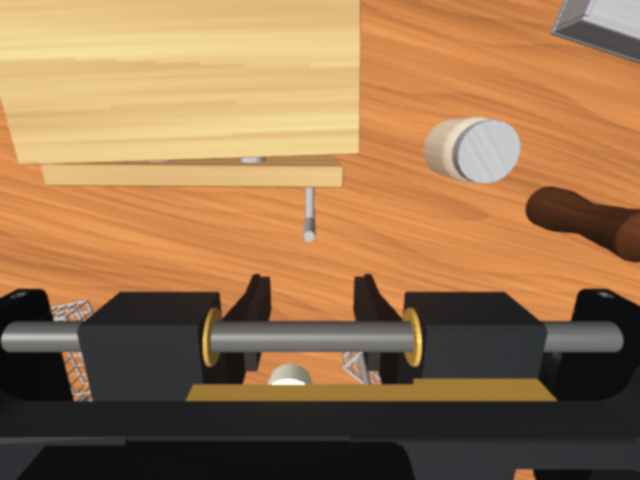

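The wrist view puts the handle top at (309,237), within a pixel of the prediction. The tool is lined up, so I descend.

servo_tool --targets '[0,0.004,-0.08,0,0,0,0,0.004,-0.16,0,0,0,0,0.004,-0.22,0,0,0,0,0.004,-0.25,0,0,0,0,0.004,-0.25,0,0,0]'

```text
t: 2.65
ee_pos: [0.6432, -0.0347, 0.1558]
orientation: [[0.965, 0.263, -0.003], [0.263, -0.965, -0.001], [-0.003, -0.0, -1.0]]
wrist_force: [0.3, 0.5, -0.0]
grip_width: 0.0435
gripper_force: 0.0
```

servo_tool --targets '[0,0,0,0,0,0,0,0,0,0,0,0,0,0,0,0,0,0,0,0,0,0,0,0,0,0,0,0,0,0,0,0,0,0,0,0]' --jaw 0 --grip_force 25

```text
t: 3.25
ee_pos: [0.6449, -0.0336, 0.1581]
orientation: [[0.964, 0.265, 0.001], [0.265, -0.964, -0.001], [0.001, 0.001, -1.0]]
wrist_force: [-0.5, -2.1, 3.2]
grip_width: 0.0098
gripper_force: 25.0
```

```bash
python3 - <<'E'
import numpy as np
th=.292;xc=np.array([np.cos(th),np.sin(th)]);yc=np.array([-xc[1],xc[0]])
H=np.array([.6808,.0634])+.11*yc
def pt(q,x,y):
    a=th-q; ex=np.array([np.cos(a),np.sin(a)]); ey=np.array([-ex[1],ex[0]]); return H+x*ex+y*ey
h0=pt(.03,-.056,-.195); print(H,h0)
for q in np.arange(.1,1.75,.1): print(round(q,2),((pt(q,-.056,-.195)-h0)/.5).round(3),pt(q,-.056,-.195).round(3))
print('hooks',pt(1.57,.042,-.11))
E
```

```text
[0.6491345  0.16874371] [ 0.64555307 -0.03410642]
0.1 [-0.028  0.001] [ 0.631 -0.033]
0.2 [-0.069  0.007] [ 0.611 -0.031]
0.3 [-0.108  0.017] [ 0.592 -0.026]
0.4 [-0.146  0.03 ] [ 0.572 -0.019]
0.5 [-0.183  0.047] [ 0.554 -0.01 ]
0.6 [-0.218  0.068] [ 0.537 -0.   ]
0.7 [-0.25   0.092] [0.52  0.012]
0.8 [-0.28   0.119] [0.505 0.026]
0.9 [-0.308  0.15 ] [0.492 0.041]
1.0 [-0.332  0.182] [0.48  0.057]
1.1 [-0.352  0.217] [0.469 0.074]
1.2 [-0.369  0.254] [0.461 0.093]
1.3 [-0.382  0.292] [0.454 0.112]
1.4 [-0.392  0.332] [0.45  0.132]
1.5 [-0.397  0.372] [0.447 0.152]
1.6 [-0.399  0.413] [0.446 0.172]
1.7 [-0.396  0.453] [0.448 0.192]
hooks [0.55593854 0.09678183]
```

servo_tool --targets '[-0.028,0.001,0,0,0,0,-0.048,0.004,0,0,0,0,-0.069,0.007,0,0,0,0,-0.108,0.017,0,0,0,0,-0.146,0.03,0,0,0,0,-0.183,0.047,0,0,0,0,-0.218,0.068,0,0,0,0,-0.25,0.092,0,0,0,0,-0.28,0.119,0,0,0,0,-0.308,0.15,0,0,0,0]'

```text
t: 4.25
ee_pos: [0.49, 0.0433, 0.158]
orientation: [[0.964, 0.265, 0.001], [0.265, -0.964, 0.0], [0.001, 0.0, -1.0]]
wrist_force: [4.2, 1.3, 3.0]
grip_width: 0.0093
gripper_force: 25.0
```

servo_tool --targets '[-0.024,0.032,0,0,0,0,-0.044,0.067,0,0,0,0,-0.061,0.104,0,0,0,0,-0.074,0.142,0,0,0,0,-0.084,0.182,0,0,0,0,-0.089,0.222,0,0,0,0,-0.09,0.252,0,0,0,0,-0.09,0.252,0,0,0,0,-0.09,0.252,0,0,0,0]'

```text
t: 5.15
ee_pos: [0.4462, 0.1702, 0.158]
orientation: [[0.964, 0.267, 0.003], [0.267, -0.964, 0.002], [0.003, -0.001, -1.0]]
wrist_force: [6.7, 0.8, 1.8]
grip_width: 0.0093
gripper_force: 25.0
```

```bash
python3 - <<'E'
from h import *
s=readout.read_state();print(s['ee_pos'].round(4),s['joint_positions'].round(2),s['wrist_force'].round(1))
E
```

```text
[0.4462 0.1702 0.158 ] [ 0.2   0.07 -0.68  1.93  0.05  1.15 -1.79] [6.7 0.8 1.8]
```

servo_tool --targets '[0,0,0,0,0,0,0,0,0,0,0,0,0,0,0,0,0,0,0,0,0,0,0,0]' --jaw 0.33

```text
t: 5.55
ee_pos: [0.445, 0.1684, 0.1572]
orientation: [[0.964, 0.266, -0.001], [0.266, -0.964, -0.0], [-0.001, -0.0, -1.0]]
wrist_force: [-0.6, 0.1, -0.5]
grip_width: 0.0271
gripper_force: 0.0
```

servo_tool --targets '[0,0,0.06,0,0,0,0,0,0.14,0,0,0,0,0,0.22,0,0,0,0,0,0.3,0,0,0,0,0,0.3,0,0,0]'

```text
t: 6.05
ee_pos: [0.4473, 0.1695, 0.3126]
orientation: [[0.964, 0.266, 0.007], [0.266, -0.964, 0.002], [0.007, 0.0, -1.0]]
wrist_force: [0.6, 0.2, -0.6]
grip_width: 0.0286
gripper_force: 0.0
```

```bash
python3 - <<'E'
from h import *
f=snap('top','t2.png')
s=readout.read_state();print(s['ee_pos'].round(4),s['orientation'].round(3),s['wrist_force'].round(1))
A=np.array([.4592,-.1541]);B=np.array([.401,-.2695]);d=A-B
print('mid',(A+B)/2,'bar ang',np.degrees(np.arctan2(d[1],d[0])),np.linalg.norm(d))
im=f['image'][150:390,240:480];cv2.imwrite('pics/t2c.png',cv2.resize(im,(600,600),interpolation=cv2.INTER_CUBIC)[:,:,::-1])
E
```

```text
[0.4465 0.169  0.3098] [[ 0.964  0.265  0.004]
 [ 0.265 -0.964  0.001]
 [ 0.004  0.    -1.   ]] [ 0.3 -0.1 -0.6]
mid [ 0.4301 -0.2118] bar ang 63.23669432172283 0.1292455028231157
```

View pics/t2c.png

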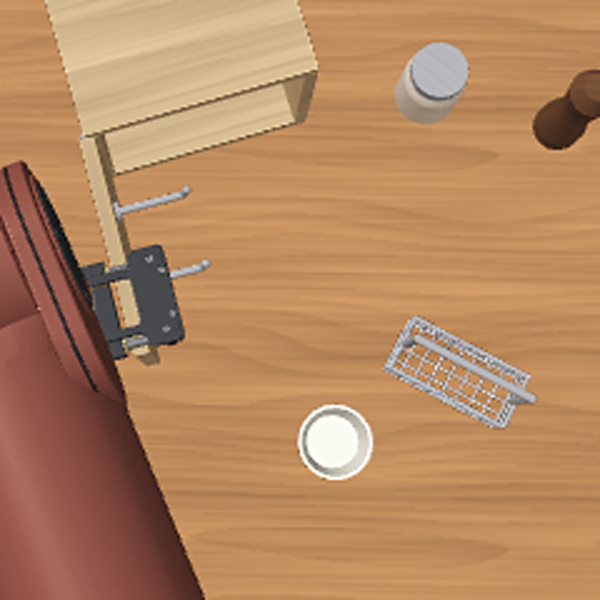

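The door stands at about 90°, and the hook tips are visible in the crop at (188,190) and (206,265). The target basket hasn't moved. I go above its bar next.

servo_tool --targets '[-0.004,-0.1,0,0,0,0.045,-0.01,-0.2,0,0,0,0.09,-0.016,-0.3,0,0,0,0.13,-0.02,-0.4,-0.05,0,0,0.18,-0.024,-0.5,-0.1,0,0,0.22,-0.028,-0.6,-0.1,0,0,0.266,-0.03,-0.7,-0.1,0,0,0.266,-0.032,-0.764,-0.1,0,0,0.266,-0.032,-0.764,-0.1,0,0,0.266,-0.032,-0.764,-0.1,0,0,0.266]' --jaw 0.6

```text
t: 7.1
ee_pos: [0.4275, -0.2178, 0.2553]
orientation: [[0.456, 0.89, -0.003], [0.89, -0.456, 0.001], [-0.001, -0.003, -1.0]]
wrist_force: [0.6, 0.3, -0.4]
grip_width: 0.0524
gripper_force: 0.0
```

```bash
python3 - <<'E'
from h import *
f=snap('wrist','w2.png');s=readout.read_state();print(s['ee_pos'].round(4),s['orientation'].round(3),s['joint_positions'].round(2))
print(proj(f,[.4592,-.1541,.125]),proj(f,[.401,-.2695,.125]),proj(f,s['ee_pos']))
t=load('top')
for p in[(315.2,226),(322.4,256)]: print(onz(t,*p,.174).round(3))
E
```

```text
[ 0.4283 -0.2151  0.2556] [[ 0.453  0.891 -0.003]
 [ 0.891 -0.453  0.001]
 [-0.    -0.003 -1.   ]] [ 0.54 -0.02 -0.16  1.8  -0.    1.36 -0.09]
[312.05698184 143.46427701] [312.9171694 285.3692701] [311.92983409 286.56668001]
[0.599 0.076 0.174]
[0.525 0.057 0.174]
```

View pics/w2.png

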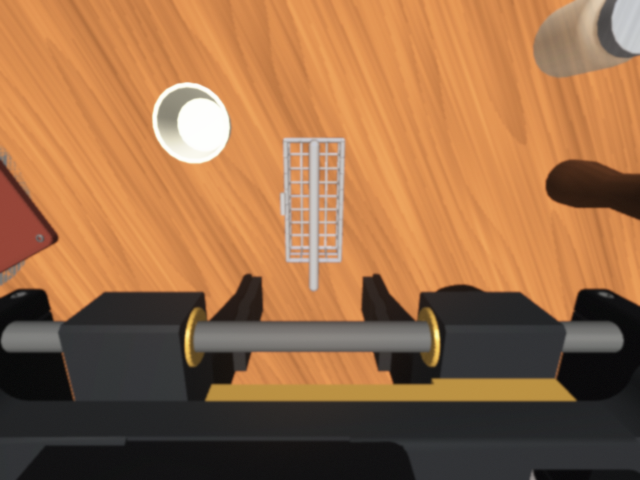

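The bar runs from (314,141) to (313,289), centred between the fingers and on prediction. I descend and grip.

servo_tool --targets '[0,0,-0.08,0,0,0,0,0,-0.16,0,0,0,0,0,-0.24,0,0,0,0,0,-0.3,0,0,0,0,0,-0.3,0,0,0,0,0,-0.3,0,0,0]'

```text
t: 7.75
ee_pos: [0.4296, -0.2125, 0.1078]
orientation: [[0.448, 0.894, -0.001], [0.894, -0.448, 0.001], [0.0, -0.001, -1.0]]
wrist_force: [0.6, 0.4, 0.5]
grip_width: 0.0524
gripper_force: 0.0
```

servo_tool --targets '[0,0,0,0,0,0,0,0,0,0,0,0,0,0,0,0,0,0,0,0,0,0,0,0,0,0,0,0,0,0,0,0,0,0,0,0,0,0,0,0,0,0]' --jaw 0 --grip_force 35

```text
t: 8.45
ee_pos: [0.4297, -0.2137, 0.1076]
orientation: [[0.45, 0.893, 0.0], [0.893, -0.45, -0.0], [0.0, 0.0, -1.0]]
wrist_force: [1.1, -0.2, 0.3]
grip_width: 0.0078
gripper_force: 35.0
```

servo_tool --targets '[0,0,0.06,0,0,0,0,0,0.12,0,0,0,0.02,0.02,0.174,0,0,-0.03,0.06,0.07,0.174,0,0,-0.07,0.11,0.13,0.174,0,0,-0.11,0.16,0.19,0.174,0,0,-0.15,0.21,0.25,0.174,0,0,-0.19,0.26,0.31,0.174,0,0,-0.23,0.3,0.355,0.174,0,0,-0.264,0.32,0.374,0.174,0,0,-0.264]'

```text
t: 9.45
ee_pos: [0.5906, -0.0233, 0.1939]
orientation: [[0.962, 0.272, -0.001], [0.272, -0.962, 0.001], [-0.0, -0.002, -1.0]]
wrist_force: [-0.1, 0.6, -1.5]
grip_width: 0.0077
gripper_force: 35.0
```

servo_tool --targets '[0,0,0,0,0,0,0,0,0,0,0,0,0,0,0,0,0,0,0,0,0,0,0,0]'

```text
t: 9.85
ee_pos: [0.5891, -0.0281, 0.1947]
orientation: [[0.963, 0.27, 0.0], [0.27, -0.963, -0.001], [-0.0, 0.001, -1.0]]
wrist_force: [0.4, -1.0, -1.7]
grip_width: 0.0076
gripper_force: 35.0
```

```bash
python3 - <<'E'
from h import *
t=snap('top');f=snap('scene');s=readout.read_state();print(s['ee_pos'].round(4),s['orientation'].round(3),s['wrist_force'].round(1),s['grip_width'])
a=cv2.resize(f['image'][190:340,220:420],(800,600),interpolation=cv2.INTER_CUBIC)
b=cv2.resize(t['image'][180:330,250:450],(800,600),interpolation=cv2.INTER_CUBIC)
cv2.imwrite('pics/c3.png',cv2.resize(np.vstack([a,b]),(400,600),interpolation=cv2.INTER_AREA)[:,:,::-1])
E
```

```text
[ 0.5893 -0.0276  0.1948] [[ 0.963  0.271  0.   ]
 [ 0.271 -0.963 -0.   ]
 [ 0.     0.    -1.   ]] [-0.2 -0.1 -0.8] 0.007884943074615482
```

View pics/c3.png

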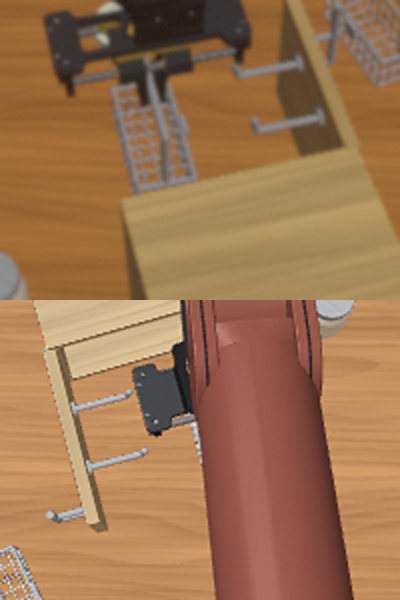

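The basket hangs level in front of the hooks, which are clear of it. The hook tips are at top (314.5,227.5) and (323,256), and scene (347,254) and (338.5,225).

```bash
python3 - <<'E'
from h import *
t=load('top');s=load('scene')
A,e=tri(t,(314.5,227.5),s,(347,254));B,e2=tri(t,(323,256),s,(338.5,225));print(A.round(4),e,B.round(4),e2)
m=(A+B)/2;d=A-B;print(m,np.degrees(np.arctan2(d[1],d[0])),np.linalg.norm(d))
ex=np.array([.2695,-.963]);print('hooks est',m[:2]-.032*ex,'model',[.5545,.0987])
E
```

```text
[0.5983 0.0792 0.1604] 0.0022008679580252464 [0.5258 0.0586 0.1669] 0.006038378794934407
[0.56204261 0.06891284 0.16362379] 15.878013140112328 0.07563605965253327
hooks est [0.55341861 0.09972884] model [0.5545, 0.0987]
```

servo_tool --targets '[-0.01,0.035,0,0,0,0,-0.022,0.08,0,0,0,0,-0.034,0.125,0,0,0,0,-0.046,0.17,0,0,0,0,-0.06,0.215,0,0,0,0,-0.07,0.25,0,0,0,0,-0.07,0.25,0,0,0,0,-0.07,0.25,0,0,0,0]'

```text
t: 10.75
ee_pos: [0.5546, 0.0979, 0.1947]
orientation: [[0.962, 0.272, 0.0], [0.272, -0.962, -0.0], [0.0, 0.001, -1.0]]
wrist_force: [0.3, 0.4, -1.8]
grip_width: 0.0075
gripper_force: 35.0
```

servo_tool --targets '[0,0,-0.02,0,0,0,0,0,-0.04,0,0,0,0,0,-0.06,0,0,0,0,0,-0.075,0,0,0,0,0,-0.085,0,0,0,0,0,-0.09,0,0,0,0,0,-0.09,0,0,0,0,0,-0.09,0,0,0]'

```text
t: 11.55
ee_pos: [0.5548, 0.0985, 0.1499]
orientation: [[0.962, 0.272, 0.001], [0.272, -0.962, 0.0], [0.001, -0.0, -1.0]]
wrist_force: [0.2, 0.4, -1.9]
grip_width: 0.0075
gripper_force: 35.0
```

```bash
python3 - <<'E'
from h import *
f=snap('scene');s=readout.read_state();print(s['ee_pos'].round(4),s['wrist_force'].round(1),s['grip_width'])
cv2.imwrite('pics/c4.png',cv2.resize(f['image'][190:310,260:420],(640,480),interpolation=cv2.INTER_CUBIC)[:,:,::-1])
E
```

```text
[0.5549 0.0985 0.15  ] [-1.4 -0.2 -1.5] 0.007984655820960236
```

View pics/c4.png

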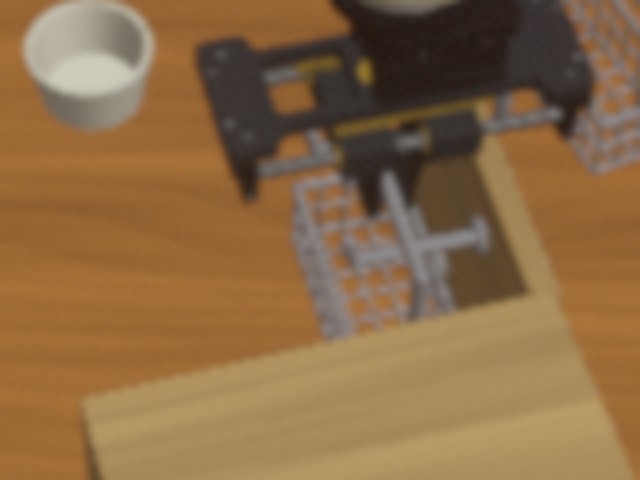

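The bar sits over the near rod at (425,245), between tip and panel. I lower the last few mm.

servo_tool --targets '[0,0,-0.003,0,0,0,0,0,-0.006,0,0,0,0,0,-0.006,0,0,0,0,0,-0.006,0,0,0]'

```text
t: 12.0
ee_pos: [0.5548, 0.0984, 0.1467]
orientation: [[0.962, 0.272, 0.0], [0.272, -0.962, 0.0], [0.0, -0.0, -1.0]]
wrist_force: [1.1, 0.3, -0.2]
grip_width: 0.0078
gripper_force: 35.0
```

servo_tool --targets '[0,0,-0.003,0,0,0,0,0,-0.003,0,0,0,0,0,-0.003,0,0,0]'

```text
t: 12.3
ee_pos: [0.5549, 0.0984, 0.1463]
orientation: [[0.962, 0.272, 0.001], [0.272, -0.962, -0.0], [0.001, 0.0, -1.0]]
wrist_force: [-2.8, -0.8, 8.2]
grip_width: 0.0077
gripper_force: 35.0
```

servo_tool --targets '[0,0,0,0,0,0,0,0,0,0,0,0,0,0,0,0,0,0,0,0,0,0,0,0,0,0,0,0,0,0]' --jaw 0.33

```text
t: 12.8
ee_pos: [0.5545, 0.0983, 0.1449]
orientation: [[0.962, 0.272, -0.0], [0.272, -0.962, 0.0], [-0.0, -0.0, -1.0]]
wrist_force: [0.5, 0.1, 0.0]
grip_width: 0.0279
gripper_force: 0.0
```

servo_tool --targets '[0,0,0.03,0,0,0,0,0,0.08,0,0,0,0,0,0.14,0,0,0,0,0,0.22,0,0,0,0,0,0.3,0,0,0,-0.05,-0.1,0.34,0,0,0,-0.1,-0.2,0.34,0,0,0,-0.15,-0.3,0.34,0,0,0,-0.15,-0.4,0.34,0,0,0,-0.15,-0.4,0.34,0,0,0]'

```text
t: 13.8
ee_pos: [0.4781, -0.1068, 0.3168]
orientation: [[0.964, 0.266, 0.002], [0.266, -0.964, -0.002], [0.001, 0.002, -1.0]]
wrist_force: [0.4, -0.3, -0.7]
grip_width: 0.0286
gripper_force: 0.0
```

```bash
python3 - <<'E'
from h import *
t=snap('top');f=snap('scene');s=readout.read_state();print(s['t'],s['ee_pos'].round(4),s['wrist_force'].round(1))
a=cv2.resize(f['image'][190:310,260:420],(640,480),interpolation=cv2.INTER_CUBIC)
b=cv2.resize(t['image'][190:310,260:420],(640,480),interpolation=cv2.INTER_CUBIC)
cv2.imwrite('pics/c5.png',cv2.resize(np.hstack([a,b]),(800,300),interpolation=cv2.INTER_AREA)[:,:,::-1])
E
```

```text
13.9 [ 0.4788 -0.1053  0.3163] [-0.5  0.4  0.5]
```

View pics/c5.png

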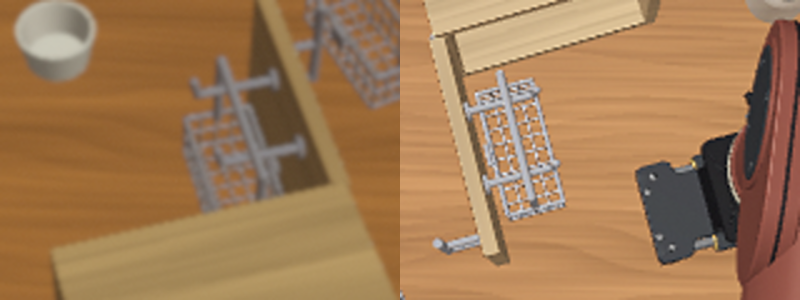

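The basket hangs across both rods, with the bar from (500,78) to (533,205) in the right half, parallel to the panel, and the door is open. I let it settle and hand in.

servo_tool --targets '[0,0,0,0,0,0,0,0,0,0,0,0,0,0,0,0,0,0,0,0,0,0,0,0,0,0,0,0,0,0,0,0,0,0,0,0,0,0,0,0,0,0,0,0,0,0,0,0,0,0,0,0,0,0,0,0,0,0,0,0]'

```text
t: 14.9
ee_pos: [0.4796, -0.1017, 0.315]
orientation: [[0.962, 0.272, -0.0], [0.272, -0.962, 0.0], [-0.0, -0.0, -1.0]]
wrist_force: [-0.1, 0.3, 0.0]
grip_width: 0.0288
gripper_force: 0.0
```

```bash
python3 -c "
from h import *
print(close_job())"
```

```text
the job is handed in; nothing more can be done
None
```

The door is open about square to the cupboard and the basket hangs upright by its bar on both hooks; I handed the job in at about 15 s, with no verdict returned.

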